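# Load a bracket in the drill jig and latch its strap

## Robot

A 7-joint arm with a two-finger parallel gripper is mounted at the origin on the work surface. World frame = base frame: x ahead of the robot, y to its left, z up, the work surface at z = 0. Lengths are in m, angles in rad, forces in N, time in s.
With the tool pointing down it reaches from about 0.4 to 0.9 m from the base axis. Payload 5.5 kg.
Tool frame: the origin (TCP) lies between the finger pads; the fingertips stand 8 mm ahead of it and the grasp point (between the pads) lies 11 mm behind it; z points along the fingers, y is the line along which they close (so a half turn about z gives the same grasp; the last joint's range is limited). The gripper opens to 85 mm and grips with 20 to 120 N. Pads are 22 mm wide; open, the fingers measure 114 mm over their backs; the gripper's body (76 mm by 85 mm) begins 54 mm behind the grasp point. The pads swing forward as they close: fully open they stand 13 mm farther back than shut.
Start: joints at [1.553, 0.501, -0.427, 1.55, 0.221, 1.138, -0.21], TCP at [0.18, -0.625, 0.239] pointing down, gripper open.
Joint ranges: [-2.88, 2.88], [-0.31, 2.03], [-1.54, 1.56], [0.2, 2.42], [-1.41, 4.55], [0.19, 2.02], [-2.57, 2.57]. Speed limits (rad/s): [2.57, 2.57, 3.14, 3.14, 3.14, 3.14, 3.14].

## Interface

Orientations are given as a rotation vector (axis times angle).
In Python, from rig import robot gives the robot as it stands.
- The arm moves only by the shell command python3 -m pendant 'ROWS' [FORCE]. ROWS is JSON, a list of rows, each an object of numbers: "grip": the opening, from 0 (shut) to 1 (fully open); "x", "y", "z": the shift along the tool's x, y, z normalised to -1 to 1, where 1 is 800 mm; "turn": the turn about the tool's z normalised to -1 to 1, where 1 is 2 pi rad. A call has exactly 10 rows; each row shifts and turns the commanded pose from where the row before left it, along the tool's axes as they then stand; what a row does not reach is not made up. A row lasts 1/12 s, in which the tool goes at most 41.7 mm and 7.16 degrees, less where a joint would pass 70% of its speed; a pose out of reach is approached as far as the arm can. A call with a number of a shift or a turn outside -1 to 1 is refused whole. A call with a gripper value outside its range is refused whole. The fingers move at their own pace and stop on an object; FORCE is the grip in N (left out, the last holds). Time passes only in rows, so rows that do not move let the fingers close, or fill a call up. It gives the time, the measured TCP pose, the force, the opening and the grip force at its end, in the units of the state.
- robot.sense(): the state, without advancing time (a new reading comes with each control period).
- robot.grab_frame(name): name is "side" or "top"; returns the picture (480x640x3 uint8, red, green, blue); there is no depth.
- robot.camera_info(name): a dict with "K" (3x3 intrinsics, pixels), "k1" (the pictures are not rectified: a ray, as slopes to the right and down, at radius r is drawn at 1 + k1 r^2 times it, then the intrinsics apply), "origin" and "attitude" of the camera in the world. Camera axes: x right, y down, z forward; pixel columns grow to the right and rows downward; lengths in m; the calibration is good to about 2 mm. A picture is of the moment at which its call begins. camera_info takes no time and is no camera call.
- robot.sign_off(): hands the job in; it is judged then, once.
Trained networks look in the newest picture that a camera, given by its name, has taken for a name from the list of things; names that differ only in an ending like _2 or _b are one class to them, and where a whole thing is asked for, a point or a joint stands for the part that bears it (a point fixed in the world has none). Each returns a list of dicts, best first, with "confidence" (0 to 1); they miss things now and then, are a little off and sometimes report something else, mostly with a low value. They report only what shows in the picture. A call takes as long as a camera call. They do not tell look-alikes from the thing itself.
- robot.spot_in(camera, query): "location" ([row, column] in pixels, amid what is visible of it).
- robot.trace(camera, query): "pixels" (480x640 bool, what is visible of it) and "location" ([row, column] in pixels, amid what is visible of it).
The state is a dict: "time_s": time; "joint_positions": joint angles; "joint_vel": joint speeds; "effort": joint torques, N m; "ee_pos": TCP position; "tool_rot": TCP orientation; "wrist_force": force on the tool from outside, world axes, zero at the start; "ft_torque": the same for the moment, N m; "finger_gap": finger opening in m; "grasp_force": force on a finger pad.
Only numpy, scipy, OpenCV 4.12 (cv2) and the standard library are available. Lean on these libraries where they do the work, as an engineer would, in place of code of your own. Each camera call takes 0.05 s, during which the arm holds its last target. There are 200 camera calls.

## Task

Get the bracket ready for drilling: set the short angle bracket flat down in the jig's nest with its upright leg on the side clear of where the strap comes down, then swing the strap down flat over its foot, and then swing the hook fully home against the catch pin on the strap and let go. Leave the long angle offcut, the marker and the bin of clips where they are.

Things in the scene. Friction and masses are not known exactly. Their poses are not given: they have to be found in the camera images.
- jig: Drilling jig, bolted down, turned up to 0.3 rad. Dark steel base plate 145 x 196 x 15 mm, from x -80 to +65 and y -93 to +103 mm about its origin, which lies on the bench under the nest's centre. Jig offsets below are in this frame (x, y level, z up from the bench). Hinge lugs 41 mm high at the +y end; hook pillar at x -60, y -65 mm.
- nest (a point): Centre of the nest floor, 15 mm above the bench, axes as the jig's. A shallow rectangle inside low steel fences 6 mm high: 51 mm along x by 66 mm along y, 3 mm of play on each side of the bracket's foot. The bracket belongs in it with its long side along y and its upright leg on the +x side; the closed strap passes over the -x half of the foot.
- bracket: Workpiece, loose: plain aluminium angle, 80 to 160 g. Foot 45 mm (x) x 60 mm (y) x 8 mm thick; along its +x edge an upright leg 8 mm thick (x), 60 mm long (y), reaching 46 mm above the underside, easily gripped across its 8 mm from above. Origin: centre of the foot's underside; z up. Starts flat on the bench, turned up to 0.5 rad either way from the robot's x axis.
- bracket_leg (a point): Middle of the upright leg's top edge: 18.5 mm along the bracket's x from its origin, 46 mm up.
- strap (a joint): Strap angle, rad: 0 = closed, level on its rest (hard stop); starts open at 2.0 to 2.3 (1.57 = upright, more = leaning out towards jig +y). Steel bar 22 mm wide, 8 mm thick. Closed, it runs from the hinge along jig -y at jig x -8, underside 24 mm and top 32 mm above the bench, 1 mm over a seated foot; it will not close over a bracket perched on the fences.
- strap_hinge (a point): Point on the strap's hinge axis (along jig x), in the middle of the strap's thickness, at jig x -8, y +75, z 28 mm. The hinge is stiff: the strap stays where it is left, and takes 1 to 3 N at its end to move.
- strap_end (a point): Middle of the strap's free end, 155 mm from the hinge axis. On the strap's upper face (the outer one when open), 125 mm from the hinge axis, stands the catch pin: 8 mm diameter with a 12 mm head, 18 mm tall.
- hook (a joint): Hook angle, rad: 0 = fully home, across the strap with the pin in its bend (hard stop); starts swung out at 0.8 to 1.35. Level J-shaped steel bar 115 mm long, 10 mm wide, 36 to 44 mm above the bench. Home, it points along jig +x at jig y -65, 4 mm over the closed strap; swung out, its end goes towards jig -y (clockwise from above). It cannot pass through a strap that is not right down.
- hook_pivot (a point): The hook's upright pivot axis, at jig x -60, y -65, z 40 mm. The hook stays where it is left; under 1 N at its knob moves it.
- hook_knob (a point): Top centre of the black knob that stands upright on the hook's bar, 105 mm from the pivot: round, 14 mm diameter, from 44 to 74 mm above the bench.
- offcut: Bystander, leave alone: a longer, slimmer aluminium angle offcut, 30 mm (x) x 104 mm (y), 6 mm thick, leg 30 mm high on its +x edge; origin at its underside centre. It and the bracket may lie in either of two places.
- marker: Bystander, leave alone: a grey marker pen with a black cap, 123 mm long, 14 mm thick, lying along its x; origin at its middle on the bench.
- clip_bin: Bystander, leave alone: a clear open bin 130 x 100 x 70 mm high with clips in it; origin at its underside centre.
Mind the look-alikes: they are no part of the job. Leave any purple look-alike of the jig alone.

How it is judged:
On the way, in this order (a step that is already met when the one before it is completed fails the run):
1. the bracket lies flat in the nest, leg on the far side of the strap's line, with the strap still up (x of bracket in the frame of nest between -0.005 and 0.005 m and y of bracket in the frame of nest between -0.005 and 0.005 m and z of bracket in the frame of nest below 0.003 m and angle between bracket's own z axis and vertical below 0.06 rad and x of bracket_leg in the frame of nest above 0.01 m and value of joint strap above 0.5 rad), for 0.2 s.
2. the strap lies flat over the seated bracket (x of bracket in the frame of nest between -0.005 and 0.005 m and y of bracket in the frame of nest between -0.005 and 0.005 m and z of bracket in the frame of nest below 0.003 m and angle between bracket's own z axis and vertical below 0.06 rad and x of bracket_leg in the frame of nest above 0.01 m and value of joint strap below 0.03 rad), for 0.2 s.
3. the hook is home against the catch pin, the strap down (all of step 2 and value of joint hook below 0.08 rad), for 0.2 s.
At the end, for the whole second after the job is handed in: The bracket lies flat and still in the nest (within 5 mm of its centre each way, foot no more than 3 mm off the floor, tilt under 0.06 rad, upright leg on the nest's +x side), the strap is closed to within 0.03 rad and the hook is home to within 0.08 rad (all of step 3 and linear speed of bracket below 0.02 m/s); the robot touches nothing.
It fails at once if the long angle offcut is moved more than 30 mm (distance of offcut from where it was at the start of the episode above 0.03 m).
It fails at once if the marker pen is moved more than 30 mm (distance of marker from where it was at the start of the episode above 0.03 m).
It fails at once if the clear bin of clips is moved more than 30 mm (distance of clip_bin from where it was at the start of the episode above 0.03 m).
It also fails if it takes over 72 s, if anything falls off the work surface, if the arm or the gripper's body presses on something with over 40 N, if the wrist force passes 120 N, or if a joint passes its speed limit or range.

## Working session

There is one attempt and no reset: what is moved stays moved. The work goes in short steps, Python scripts to look and compute and a shell command to move; the robot and the scene stay as the last step left them, time stands still between calls to the robot, and variables do not carry over. Pictures are saved under pics/ and viewed, at most 10 in all, crops included, and the job is handed in when it is done.

```bash
mkdir -p pics; ls
cat > h.py <<'E'
import numpy as np, cv2
from rig import robot
from scipy.spatial.transform import Rotation as R
def cam(n):
    c=robot.camera_info(n); K=np.array(c["K"]);o=np.array(c["origin"]);a=np.array(c["attitude"])
    A=a if a.shape==(3,3) else (R.from_rotvec(a).as_matrix() if a.size==3 else R.from_quat(a).as_matrix())
    return K,c["k1"],o,A
def proj(n,P):
    K,k,o,A=cam(n); p=(np.atleast_2d(P)-o)@A; s=p[:,:2]/p[:,2:]; s=s*(1+k*(s**2).sum(1,keepdims=True))
    return s@K[:2,:2].T+K[:2,2]   # col,row
def unproj(n,uv,z):
    K,k,o,A=cam(n); d=(np.atleast_2d(uv)-K[:2,2])@np.linalg.inv(K[:2,:2]).T; s=d.copy()
    for _ in range(20): s=d/(1+k*(s**2).sum(1,keepdims=True))
    r=np.c_[s,np.ones(len(s))]@A.T
    return o+r*((z-o[2])/r[:,2:])
def save(n,f):
    im=robot.grab_frame(n); cv2.imwrite("pics/"+f,im[:,:,::-1]); return im
E
python3 - <<'E'
from h import *
for n in("top","side"):
    print(n,robot.camera_info(n)); save(n,n+"0.png")
    for q in("jig","bracket","strap","strap_end","hook","hook_knob","offcut","marker","clip_bin"):
        print(q,[(np.round(d["location"]).tolist(),round(d["confidence"],2)) for d in robot.spot_in(n,q)])
s=robot.sense();print(s)
E
```

```text
pics
top {'K': array([[477.82650352,   0.        , 322.36586137],
       [  0.        , 477.82650352, 237.43474302],
       [  0.        ,   0.        ,   1.        ]]), 'k1': -0.11626968731599194, 'origin': array([ 0.34038997, -0.01461664,  1.03152121]), 'attitude': array([-2.13690313,  2.05015943, -0.25449469])}
jig [([348.0, 166.0], 0.87), ([252.0, 267.0], 0.62)]
bracket [([239.0, 468.0], 0.95), ([254.0, 270.0], 0.18)]
strap [([343.0, 161.0], 0.92), ([254.0, 219.0], 0.86)]
strap_end [([343.0, 159.0], 0.88), ([251.0, 217.0], 0.61)]
hook [([246.0, 324.0], 0.97), ([331.0, 188.0], 0.59)]
hook_knob [([334.0, 192.0], 0.85)]
offcut [([310.0, 461.0], 0.93)]
marker []
clip_bin [([157.0, 282.0], 0.88), ([241.0, 323.0], 0.59)]
side {'K': array([[479.6518812 ,   0.        , 309.45438598],
       [  0.        , 479.6518812 , 233.93486935],
       [  0.        ,   0.        ,   1.        ]]), 'k1': -0.04236449368030827, 'origin': array([ 0.0704098 , -0.60010596,  0.55276289]), 'attitude': array([-2.04434896,  0.72489239, -0.42811809])}
jig [([226.0, 128.0], 0.83), ([235.0, 267.0], 0.76)]
bracke
[... 414 characters left out ...]
ay([ 1.55321234,  0.5008631 , -0.42698835,  1.5503993 ,  0.22079756,
        1.13830393, -0.21031838]), 'joint_vel': array([ 1.36015605e-03,  4.63965455e-04, -3.14491396e-04,  2.99752381e-05,
        1.91747342e-03, -1.03799775e-03, -4.62845171e-04]), 'effort': array([ 1.25356096e-04, -5.69371963e+01, -5.81076577e+00, -2.81334400e+01,
        1.25432055e-02,  1.82603570e-03, -1.94849457e-05]), 'ee_pos': array([ 0.18014956, -0.62453917,  0.23933208]), 'tool_rot': array([3.11064062e+00, 4.39599872e-01, 4.48096183e-05]), 'wrist_force': array([-0.18507438,  0.39224808,  0.23276147]), 'ft_torque': array([-0.01432822, -0.00093097,  0.00883939]), 'grasp_force': 0.0, 'finger_gap': 0.085435004746135}
```

View pics/top0.png

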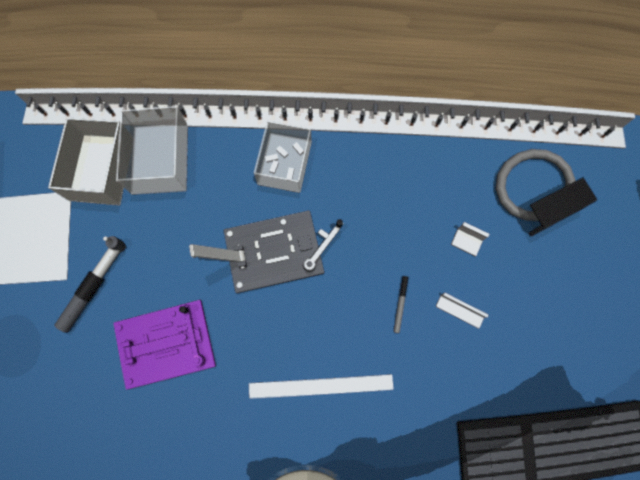

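View pics/side0.png

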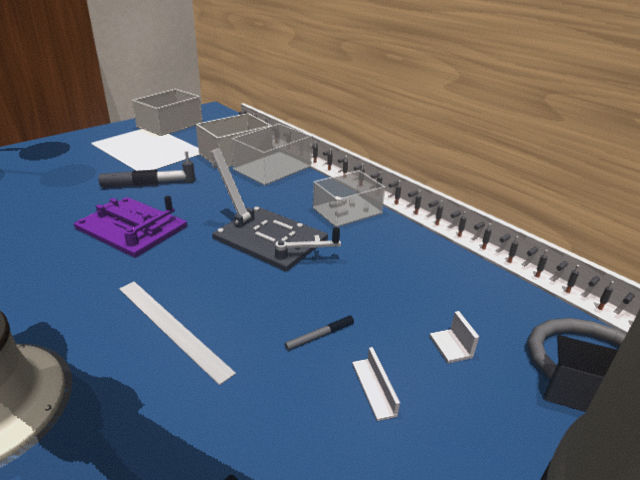

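Top view: bracket at (col 468, row 239), offcut (462, 310), and marker (402, 303). The real dark jig is at (272, 250), strap leaning left to (195, 250), and hook from (309, 265) to knob (339, 223). The purple jig at (165, 343) is the decoy. The side view agrees. Next I fit the models to the masks.

```bash
cat > fit.py <<'E'
from h import *
from scipy.optimize import minimize
S=4
def box(x0,x1,y0,y1,z0,z1): return np.array([[x,y,z] for x in(x0,x1) for y in(y0,y1) for z in(z0,z1)])/1e3
def Rz(a): c,s=np.cos(a),np.sin(a); return np.array([[c,-s,0],[s,c,0],[0,0,1]])
def bracket(p,z=0):
    return [b@Rz(p[2]).T+[p[0],p[1],z] for b in(box(-22.5,22.5,-30,30,0,8),box(14.5,22.5,-30,30,0,46))]
def hook_local(a,parts):
    return [(b@Rz(-a).T)+np.array([-.06,-.065,0]) for b in parts]
def jig(p):
    s,h=p[3],p[4]
    L=[box(-80,65,-93,103,0,15)]
    st=box(-11,11,-155,0,-4,4); c,d=np.cos(s),np.sin(s)   # rotate about x: -y end goes up
    Q=np.array([[1,0,0],[0,c,d],[0,-d,c]]); L.append(st@Q.T+[-.008,.075,.028])
    L+=hook_local(h,[box(-5,115,-5,5,36,44),box(98,112,-7,7,44,74)])
    t=np.linspace(0,6.28,12);cyl=np.array([[.009*np.cos(a)-.06,.009*np.sin(a)-.065,z] for a in t for z in(0,.044)]);L.append(cyl)
    return [b@Rz(p[2]).T+[p[0],p[1],0] for b in L]
def rend(n,parts):
    m=np.zeros((480*S,640*S),np.uint8)
    for b in parts:
        q=((proj(n,b)+.5)*S-.5).astype(np.float32)
        cv2.fillConvexPoly(m,np.round(cv2.convexHull(q)*16).astype(np.int32),1,shift=4)
    return m>0
def up(m): return cv2.resize(m.astype(np.float32),None,fx=S,fy=S,interpolation=cv2.INTER_LINEAR)>.5
def fit(model,p0,masks,step):
    M={n:up(m) for n,m in masks.items()}
    def f(p):
        r=0
        for n,m in M.items(): k=rend(n,model(p)); r+=1-(k&m).sum()/(k|m).sum()
        return r
    sim=np.array([p0]+[np.array(p0)+np.eye(len(p0))[i]*step[i] for i in range(len(p0))])
    o=minimize(f,p0,method="Nelder-Mead",options=dict(initial_simplex=sim,xatol=1e-4,fatol=1e-4,maxiter=250))
    return o.x,o.fun
def mask(n,q,near):
    c=[d for d in robot.trace(n,q) if np.hypot(d["location"][1]-near[0],d["location"][0]-near[1])<35]
    return c[0]["pixels"] if c else None
def draw(im,n,parts,col=(0,255,0)):
    for b in parts: cv2.polylines(im,[np.round(cv2.convexHull(proj(n,b).astype(np.float32))).astype(np.int32)],True,col,1)
E
cat > a.py <<'E'
from fit import *
import pickle
ims={n:robot.grab_frame(n) for n in("top","side")}
b={"top":(468,239),"side":(455,342)}
j={"top":dict(jig=(267,252),strap=(219,254),hook=(324,246)),"side":dict(jig=(267,235),strap=(229,180),hook=(314,242))}
BM={n:mask(n,"bracket",b[n]) for n in b}; BM={n:m for n,m in BM.items() if m is not None}
JM={}
for n in j:
    ms=[mask(n,q,l) for q,l in j[n].items()]; print(n,[None if m is None else int(m.sum()) for m in ms])
    JM[n]=np.any([m for m in ms if m is not None],axis=0)
pickle.dump((ims,BM,JM),open("m.pkl","wb"))
pb=unproj("top",[b["top"]],0.01)[0]; pj=unproj("top",[(274,250)],.015)[0]; print(pb,pj)
p0=list(pj[:2])+[-1.4 if 0 else .2,2.1,1.0]
best=[]
for a in(-.4,.0,.4):
    best.append(fit(bracket,[pb[0],pb[1],a],BM,[.01,.01,.2]))
print("bracket",best); B=min(best,key=lambda t:t[1])[0]
for n in BM: print(n,fit(bracket,B,{n:BM[n]},[.003,.003,.05]))
J,e=fit(jig,p0,JM,[.01,.01,.1,.1,.2]); J,e=fit(jig,J,JM,[.005,.005,.05,.1,.1]);print("jig",J,e)
for n in JM: print(n,fit(jig,J,{n:JM[n]},[.003,.003,.05,.05,.05]))
out=[]
for n,(x,y) in (("top",(180,180)),("side",(190,130))):
    im=ims[n][:,:,::-1].copy(); im=cv2.resize(im,None,fx=1,fy=1); draw(im,n,jig(J)); draw(im,n,bracket(B),(0,0,255))
    w=im[y:y+170 if n=="top" else y+240, x:x+320]; out.append(cv2.resize(w,(800,int(w.shape[0]*2.5))))
cv2.imwrite("pics/fit_top.png",out[0][:,:]);cv2.imwrite("pics/fit_side.png",out[1])
np.save("pose.npy",np.r_[B,J])
E
python3 a.py
```

```text
top [6409, 623, 433]
side [4855, 786, 533]
[ 0.60134363 -0.33491714  0.01      ] [0.55742383 0.09355762 0.015     ]
bracket [(array([ 0.59776808, -0.33422499, -0.43797047]), np.float64(0.15016351120899363)), (array([ 0.59779881, -0.33411393, -0.45411852]), np.float64(0.1537760010282132)), (array([ 0.59764703, -0.33410777, -0.44074722]), np.float64(0.15126186533376795))]
top (array([ 0.5971259 , -0.33389695, -0.40944903]), np.float64(0.056280991735537245))
side (array([ 0.59933795, -0.33399611, -0.47669313]), np.float64(0.0792931392931393))Traceback (most recent call last):
  File "a.py", line 19, in <module>
    J,e=fit(jig,p0,JM,[.01,.01,.1,.1,.2]); J,e=fit(jig,J,JM,[.005,.005,.05,.1,.1]);print("jig",J,e)
        ~~~^^^^^^^^^^^^^^^^^^^^^^^^^^^^^^
  File "fit.py", line 32, in fit
    o=minimize(f,p0,method="Nelder-Mead",options=dict(initial_simplex=sim,xatol=1e-4,fatol=1e-4,maxiter=250))
    res = _minimize_neldermead(fun, x0, args, callback, bounds=bounds,
                               **options)
    fxe = func(xe)
    fx = function(np.copy(x), *(wrapper_args + args))
  File "fit.py", line 29, in f
    for n,m in M.items(): k=rend(n,model(p)); r+=1-(k&m).sum()/(k|m).sum()
                            ~~~~^^^^^^^^^^^^
  File "fit.py", line 21, in rend
    q=((proj(n,b)+.5)*S-.5).astype(np.float32)
        ~~~~^^^^^
  File "h.py", line 9, in proj
    K,k,o,A=cam(n); p=(np.atleast_2d(P)-o)@A; s=p[:,:2]/p[:,2:]; s=s*(1+k*(s**2).sum(1,keepdims=True))
            ~~~^^^
  File "h.py", line 5, in cam
    c=robot.camera_info(n); K=np.array(c["K"]);o=np.array(c["origin"]);a=np.array(c["attitude"])
ValueError: time passes only in moves, steps and waits
```

```bash
sed -i 's/^def cam/import functools\n@functools.lru_cache\ndef cam/' h.py
python3 - <<'E'
s=open("a.py").read()
s=s.split("ims={n")[0]+'ims,BM,JM=pickle.load(open("m.pkl","rb"))\nb={"top":(468,239),"side":(455,342)}\n'+s[s.index("pb=unproj"):]
open("a.py","w").write(s)
E
python3 a.py
```

```text
[ 0.60134363 -0.33491714  0.01      ] [0.55742383 0.09355762 0.015     ]
bracket [(array([ 0.59776808, -0.33422499, -0.43797047]), np.float64(0.15016351120899363)), (array([ 0.59779881, -0.33411393, -0.45411852]), np.float64(0.1537760010282132)), (array([ 0.59764703, -0.33410777, -0.44074722]), np.float64(0.15126186533376795))]
top (array([ 0.5971259 , -0.33389695, -0.40944903]), np.float64(0.056280991735537245))
side (array([ 0.59933795, -0.33399611, -0.47669313]), np.float64(0.0792931392931393))
jig [0.56548217 0.09343232 0.27193545 2.05236068 0.87166535] 0.11259174045794851
top (array([0.56511936, 0.09332616, 0.27127297, 2.05248439, 0.86711706]), np.float64(0.04327039120666931))
side (array([0.56661428, 0.09480278, 0.26271278, 2.0643107 , 0.8759886 ]), np.float64(0.06282338175919677))
```

View pics/fit_top.png

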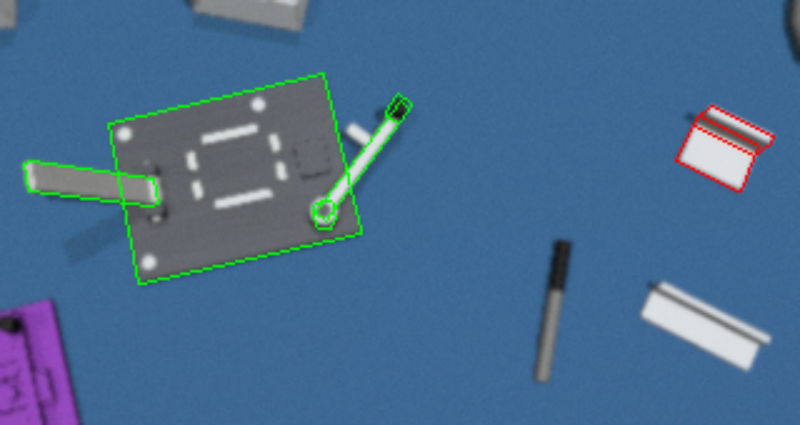

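View pics/fit_side.png

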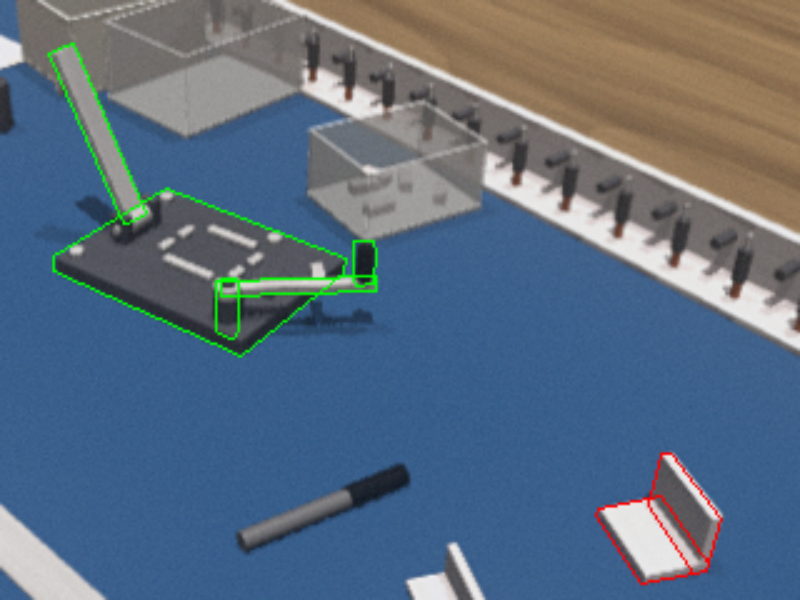

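The fitted outlines match both pictures: the jig is at (0.5655, 0.0935) with yaw 0.27, strap at 2.05 and hook at 0.87, and the bracket is at (0.598, −0.334) with yaw −0.44. Next I write a helper that turns targets into tool-axis totals.

```bash
cat > plan.py <<'E'
import sys
from h import *
def pl(x,y,z,th):
    s=robot.sense(); M=R.from_rotvec(s["tool_rot"]).as_matrix(); p=s["ee_pos"]
    h=np.arctan2(M[1,0],M[0,0]); d=(th-h+np.pi)%(2*np.pi)-np.pi
    D=np.array([x,y])-p[:2]; c,si=np.cos(th),np.sin(th)
    print("t%.2f"%s["time_s"],"p",p.round(4),"th %.3f"%h,"F",s["wrist_force"].round(1),"gap %.4f"%s["finger_gap"])
    print("  turn %.4f (%.3f rad)  after turn: x %.4f y %.4f z %.4f  norm %.3f m"%(-d/2/np.pi,-d,(D[0]*c+D[1]*si)/.8,(D[0]*si-D[1]*c)/.8,(p[2]-z)/.8,np.hypot(*D)))
def jw(x,y,J): # jig mm -> world
    c,s=np.cos(J[2]),np.sin(J[2]); return np.array([J[0]+(c*x-s*y)/1e3,J[1]+(s*x+c*y)/1e3])
J=np.array([.5656,.0938,.27])
if __name__=="__main__": pl(*map(float,sys.argv[1:5]))
E
python3 - <<'E'
from plan import *
a=-.435; B=np.array([.5978,-.3340]); L=B+.0185*np.array([np.cos(a),np.sin(a)]); print(L)
pl(L[0],L[1],.026,a+np.pi/2)
print(jw(18.5,0,J), J[2]+np.pi/2)
E
```

```text
[ 0.6145771  -0.34179609]
t1.50 p [ 0.1802 -0.6245  0.2393] th 0.281 F [-0.4  0.1  0.1] gap 0.0853
  turn -0.1361 (-0.855 rad)  after turn: x 0.5493 y 0.3435 z 0.2666  norm 0.518 m
[0.58342976 0.09873453] 1.8407963267948966
```

```bash
python3 -m pendant '[{"grip":1,"turn":-0.017,"z":0.012},{"grip":1,"turn":-0.017,"z":0.012},{"grip":1,"turn":-0.017,"z":0.012},{"grip":1,"turn":-0.017,"z":0.012},{"grip":1,"turn":-0.017,"z":0.012},{"grip":1,"turn":-0.017,"z":0.012},{"grip":1,"turn":-0.017,"z":0.012},{"grip":1,"turn":-0.017,"z":0.012},{"grip":1},{"grip":1}]' 60; python3 plan.py .6146 -.3418 .026 1.136
```

```text
t1.50 p [ 0.1802 -0.6245  0.2393] th 0.281 F [-0.4  0.1  0.1] gap 0.0853
  turn -0.1361 (-0.855 rad)  after turn: x 0.5493 y 0.3436 z 0.2666  norm 0.518 mschema error: expected keys grip, x, y, z, turn
```

```bash
python3 -m pendant '[{"grip":1,"x":0,"y":0,"z":0.012,"turn":-0.017},{"grip":1,"x":0,"y":0,"z":0.012,"turn":-0.017},{"grip":1,"x":0,"y":0,"z":0.012,"turn":-0.017},{"grip":1,"x":0,"y":0,"z":0.012,"turn":-0.017},{"grip":1,"x":0,"y":0,"z":0.012,"turn":-0.017},{"grip":1,"x":0,"y":0,"z":0.012,"turn":-0.017},{"grip":1,"x":0,"y":0,"z":0.012,"turn":-0.017},{"grip":1,"x":0,"y":0,"z":0.012,"turn":-0.017},{"grip":1,"x":0,"y":0,"z":0,"turn":0},{"grip":1,"x":0,"y":0,"z":0,"turn":0}]' 60; python3 plan.py .6146 -.3418 .026 1.136
```

```text
time_s: 2.33
ee_pos: [0.1799, -0.6242, 0.162]
tool_rot: [-2.651, -1.684, -0.001]
wrist_force: [-0.6, -0.1, 1.2]
finger_gap: 0.0854
grasp_force: 0.0
t2.33 p [ 0.1799 -0.6242  0.162 ] th 1.132 F [-0.6 -0.1  1.2] gap 0.0854
  turn -0.0006 (-0.004 rad)  after turn: x 0.5490 y 0.3442 z 0.1700  norm 0.518 m
```

```bash
python3 -m pendant '[{"grip":1,"x":0.039,"y":0.0245,"z":0,"turn":0},{"grip":1,"x":0.039,"y":0.0245,"z":0,"turn":0},{"grip":1,"x":0.039,"y":0.0245,"z":0,"turn":0},{"grip":1,"x":0.039,"y":0.0245,"z":0,"turn":0},{"grip":1,"x":0.039,"y":0.0245,"z":0,"turn":0},{"grip":1,"x":0.039,"y":0.0245,"z":0,"turn":0},{"grip":1,"x":0.039,"y":0.0245,"z":0,"turn":0},{"grip":1,"x":0.039,"y":0.0245,"z":0,"turn":0},{"grip":1,"x":0.039,"y":0.0245,"z":0,"turn":0},{"grip":1,"x":0.039,"y":0.0245,"z":0,"turn":0}]'
python3 -m pendant '[{"grip":1,"x":0.039,"y":0.0245,"z":0,"turn":0},{"grip":1,"x":0.039,"y":0.0245,"z":0,"turn":0},{"grip":1,"x":0.039,"y":0.0245,"z":0,"turn":0},{"grip":1,"x":0.039,"y":0.0245,"z":0,"turn":0},{"grip":1,"x":0.003,"y":0.001,"z":0,"turn":0},{"grip":1,"x":0,"y":0,"z":0.02,"turn":0},{"grip":1,"x":0,"y":0,"z":0.02,"turn":0},{"grip":1,"x":0,"y":0,"z":0.02,"turn":0},{"grip":1,"x":0,"y":0,"z":0,"turn":0},{"grip":1,"x":0,"y":0,"z":0,"turn":0}]'; python3 plan.py .6146 -.3418 .026 1.136
```

```text
time_s: 3.17
ee_pos: [0.4914, -0.4236, 0.1638]
tool_rot: [2.65, 1.683, 0.0]
wrist_force: [0.6, -1.4, 0.3]
finger_gap: 0.0856
grasp_force: 0.0
time_s: 4.0
ee_pos: [0.613, -0.343, 0.1127]
tool_rot: [-2.648, -1.685, 0.003]
wrist_force: [0.8, -0.4, 0.1]
finger_gap: 0.0855
grasp_force: 0.0
t4.00 p [ 0.613  -0.343   0.1127] th 1.133 F [ 0.8 -0.4  0.1] gap 0.0855
  turn -0.0005 (-0.003 rad)  after turn: x 0.0022 y 0.0012 z 0.1084  norm 0.002 m
```

```bash
python3 -m pendant '[{"grip":1,"x":0.002,"y":0.001,"z":0.018,"turn":0},{"grip":1,"x":0,"y":0,"z":0.018,"turn":0},{"grip":1,"x":0,"y":0,"z":0.018,"turn":0},{"grip":1,"x":0,"y":0,"z":0.018,"turn":0},{"grip":1,"x":0,"y":0,"z":0.018,"turn":0},{"grip":1,"x":0,"y":0,"z":0.018,"turn":0},{"grip":0.4,"x":0,"y":0,"z":0,"turn":0},{"grip":0.4,"x":0,"y":0,"z":0,"turn":0},{"grip":0,"x":0,"y":0,"z":0,"turn":0},{"grip":0,"x":0,"y":0,"z":0,"turn":0}]' 60
python3 -m pendant '[{"grip":0,"x":0,"y":0,"z":0,"turn":0},{"grip":0,"x":0,"y":0,"z":0,"turn":0},{"grip":0,"x":0,"y":0,"z":0,"turn":0},{"grip":0,"x":0,"y":0,"z":0,"turn":0},{"grip":0,"x":0,"y":0,"z":0,"turn":0},{"grip":0,"x":0,"y":0,"z":0,"turn":0},{"grip":0,"x":0,"y":0,"z":0,"turn":0},{"grip":0,"x":0,"y":0,"z":0,"turn":0},{"grip":0,"x":0,"y":0,"z":0,"turn":0},{"grip":0,"x":0,"y":0,"z":0,"turn":0}]' 60;python3 plan.py .6146 -.3418 .026 1.136
```

```text
time_s: 4.83
ee_pos: [0.6173, -0.3415, 0.0292]
tool_rot: [2.648, 1.688, 0.002]
wrist_force: [-0.4, 0.5, -0.3]
finger_gap: 0.0387
grasp_force: 0.0
time_s: 5.67
ee_pos: [0.617, -0.3416, 0.0291]
tool_rot: [2.648, 1.688, 0.001]
wrist_force: [-0.8, -0.3, 6.1]
finger_gap: 0.0069
grasp_force: 59.5
t5.67 p [ 0.617  -0.3416  0.0291] th 1.135 F [-0.8 -0.3  6.1] gap 0.0069
  turn -0.0001 (-0.001 rad)  after turn: x -0.0014 y -0.0027 z 0.0039  norm 0.002 m
```

```bash
python3 -m pendant '[{"grip":0,"x":0,"y":0,"z":-0.02,"turn":0},{"grip":0,"x":0,"y":0,"z":-0.03,"turn":0},{"grip":0,"x":0,"y":0,"z":-0.03,"turn":-0.014},{"grip":0,"x":0,"y":0,"z":-0.02,"turn":-0.014},{"grip":0,"x":0,"y":0,"z":0,"turn":-0.014},{"grip":0,"x":0,"y":0,"z":0,"turn":-0.014},{"grip":0,"x":0,"y":0,"z":0,"turn":-0.014},{"grip":0,"x":0,"y":0,"z":0,"turn":-0.014},{"grip":0,"x":0,"y":0,"z":0,"turn":-0.014},{"grip":0,"x":0,"y":0,"z":0,"turn":-0.014}]'; python3 plan.py .5834 .0987 .11 1.841
```

```text
time_s: 6.5
ee_pos: [0.6158, -0.3412, 0.1085]
tool_rot: [-1.899, -2.502, 0.001]
wrist_force: [-0.3, -0.1, -1.3]
finger_gap: 0.0066
grasp_force: 58.7
t6.50 p [ 0.6158 -0.3412  0.1085] th 1.843 F [-0.3 -0.1 -1.3] gap 0.0066
  turn 0.0004 (0.002 rad)  after turn: x 0.5408 y 0.1077 z -0.0019  norm 0.441 m
```

```bash
python3 -m pendant '[{"grip":0,"x":0.02,"y":0.004,"z":-0.02,"turn":0},{"grip":0,"x":0.04,"y":0.008,"z":-0.02,"turn":0},{"grip":0,"x":0.048,"y":0.0096,"z":0,"turn":0},{"grip":0,"x":0.048,"y":0.0096,"z":0,"turn":0},{"grip":0,"x":0.048,"y":0.0096,"z":0,"turn":0},{"grip":0,"x":0.048,"y":0.0096,"z":0,"turn":0},{"grip":0,"x":0.048,"y":0.0096,"z":0,"turn":0},{"grip":0,"x":0.048,"y":0.0096,"z":0,"turn":0},{"grip":0,"x":0.048,"y":0.0096,"z":0,"turn":0},{"grip":0,"x":0.048,"y":0.0096,"z":0,"turn":0}]'
python3 -m pendant '[{"grip":0,"x":0.048,"y":0.009,"z":0,"turn":0},{"grip":0,"x":0.03,"y":0.006,"z":0,"turn":0},{"grip":0,"x":0.018,"y":0.004,"z":0,"turn":0},{"grip":0,"x":0,"y":0,"z":0,"turn":0},{"grip":0,"x":0,"y":0,"z":0,"turn":0},{"grip":0,"x":0,"y":0,"z":0,"turn":0},{"grip":0,"x":0,"y":0,"z":0,"turn":0},{"grip":0,"x":0,"y":0,"z":0,"turn":0},{"grip":0,"x":0,"y":0,"z":0,"turn":0},{"grip":0,"x":0,"y":0,"z":0,"turn":0}]'
python3 plan.py .5834 .0987 .044 1.841
cat > held.py <<'E'
from fit import *
s=robot.sense(); p=s["ee_pos"]; M=R.from_rotvec(s["tool_rot"]).as_matrix(); th=np.arctan2(M[1,0],M[0,0]); a=th-np.pi/2
g=[p[0]-.0185*np.cos(a),p[1]-.0185*np.sin(a),a,p[2]-.0291]
print("nominal",np.round(g,4))
MM={};out=[]
for n in("top","side"):
    im=save(n,"held_%s.png"%n)[:,:,::-1].copy()
    c=proj(n,[[g[0],g[1],g[3]+.01]])[0]; print(n,c.round())
    m=mask(n,"bracket",c); print(n,None if m is None else m.sum())
    if m is not None:
        MM[n]=m
        # slide along leg only (+height): other dofs fixed by the grasp
    w=im.copy(); draw(w,n,bracket(g[:3],g[3])); x,y=int(c[0])-80,int(c[1])-60; x=max(x,0);y=max(y,0)
    out.append(cv2.resize(w[y:y+150,x:x+160],(480,450)))
cv2.imwrite("pics/held.png",np.hstack(out)[:, :])
cv2.imwrite("pics/heldv.png",cv2.resize(np.hstack(out),(800,375)))
def mod(q): return bracket([g[0]-q[0]*np.sin(a),g[1]+q[0]*np.cos(a),a],g[3]+q[1])
for n in MM: print(n,fit(mod,[0,0],{n:MM[n]},[.004,.004]))
E
python3 held.py
```

```text
time_s: 7.33
ee_pos: [0.5899, 0.0215, 0.1406]
tool_rot: [1.905, 2.498, -0.001]
wrist_force: [1.0, -0.6, -1.3]
finger_gap: 0.007
grasp_force: 58.8
time_s: 8.17
ee_pos: [0.5851, 0.0971, 0.1401]
tool_rot: [1.906, 2.497, -0.0]
wrist_force: [-0.6, 0.1, -1.8]
finger_gap: 0.0068
grasp_force: 58.8
t8.17 p [0.5851 0.0971 0.1401] th 1.837 F [-0.6  0.1 -1.8] gap 0.0068
  turn -0.0006 (-0.004 rad)  after turn: x 0.0025 y -0.0015 z 0.1201  norm 0.002 m
nominal [0.5673 0.0922 0.2667 0.111 ]
top [270. 234.]
top 23
side [274. 186.]
side 646
top (array([ 0.01925584, -0.13722039]), np.float64(0.9663834503140007))
side (array([ 0.00221881, -0.00097693]), np.float64(0.2948805460750853))
```

View pics/heldv.png

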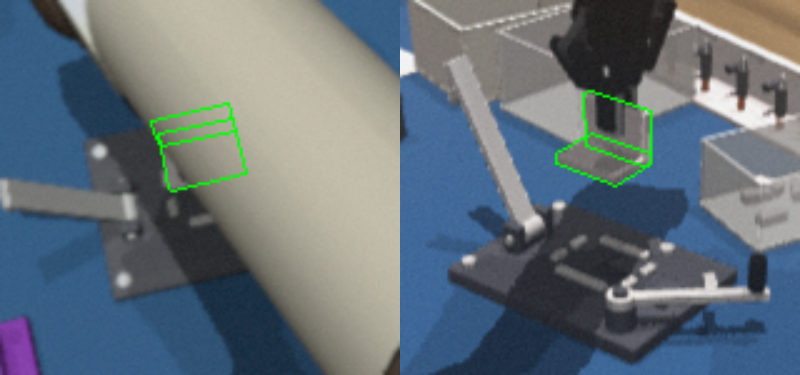

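```bash
cat > held2.py <<'E'
from fit import *
s=robot.sense(); p=s["ee_pos"]; M=R.from_rotvec(s["tool_rot"]).as_matrix(); th=np.arctan2(M[1,0],M[0,0]); a=th-np.pi/2
g=[p[0]-.0185*np.cos(a),p[1]-.0185*np.sin(a),a,p[2]-.0291]
im=cv2.imread("pics/held_side.png"); robot.grab_frame("side")
m=mask("side","bracket",proj("side",[[g[0],g[1],g[3]+.01]])[0])
U=up(m); dark=cv2.dilate((cv2.resize(im,None,fx=S,fy=S).max(2)<75).astype(np.uint8),np.ones((5,5)))>0
c=np.round(proj("side",[[g[0],g[1],g[3]+.05]])[0]*S).astype(int)
valid=~(dark&(np.arange(480*S)[:,None]<proj("side",[[g[0],g[1],g[3]+.02]])[0][1]*S))
from scipy.optimize import minimize
def mod(q): return bracket([g[0]-q[0]*np.sin(a)+q[2]*np.cos(a),g[1]+q[0]*np.cos(a)+q[2]*np.sin(a),a],g[3]+q[1])
def f(q): k=rend("side",mod(q))&valid; u=U&valid; return 1-(k&u).sum()/(k|u).sum()
for z in([0,0,0],[.004,-.002,0],[-.003,.002,.0]):
    o=minimize(f,z,method="Nelder-Mead",options=dict(initial_simplex=np.array([z]+[np.array(z)+e for e in np.eye(3)*.003]),xatol=1e-4,fatol=1e-4)); print(o.x.round(4),o.fun)
print(f([0,0,0]))
w=im.copy(); draw(w,"side",mod(o.x)); x,y=int(c[0]/S)-60,int(c[1]/S)-40
r=lambda q:cv2.resize(q[y:y+110,x:x+110],(400,400),interpolation=cv2.INTER_NEAREST)
cv2.imwrite("pics/held2.png",np.hstack([r(im),r(w)]))
E
python3 held2.py
```

```text
[ 0.0006 -0.      0.0029] 0.10234381516390023
[ 0.0154 -0.0124  0.0209] 0.07909701878338793
[-0.0013  0.0015  0.0003] 0.10598276433543252
0.1283794722357131
```

View pics/held2.png

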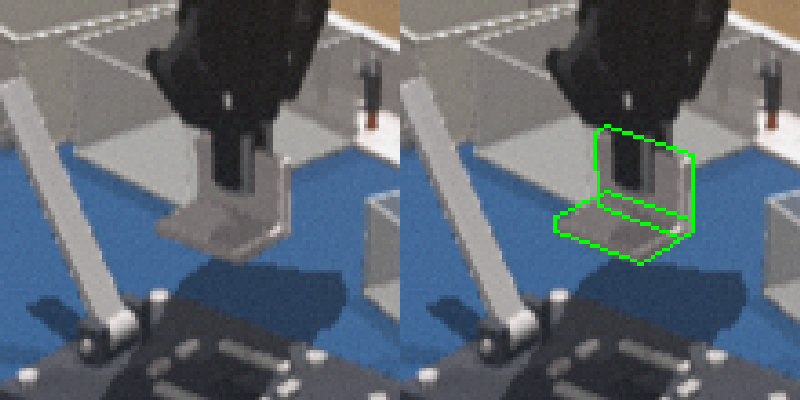

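```bash
python3 -m pendant '[{"grip":0,"x":0.0025,"y":-0.0015,"z":0.015,"turn":-0.0006},{"grip":0,"x":0,"y":0,"z":0.025,"turn":0},{"grip":0,"x":0,"y":0,"z":0.025,"turn":0},{"grip":0,"x":0,"y":0,"z":0.025,"turn":0},{"grip":0,"x":0,"y":0,"z":0.015,"turn":0},{"grip":0,"x":0,"y":0,"z":0,"turn":0},{"grip":0,"x":0,"y":0,"z":0,"turn":0},{"grip":0,"x":0,"y":0,"z":0,"turn":0},{"grip":0,"x":0,"y":0,"z":0,"turn":0},{"grip":0,"x":0,"y":0,"z":0,"turn":0}]'; python3 plan.py .5834 .0987 .044 1.841
```

```text
time_s: 9.3
ee_pos: [0.5842, 0.0999, 0.0573]
tool_rot: [1.899, 2.501, 0.002]
wrist_force: [0.5, 1.0, -0.3]
finger_gap: 0.0068
grasp_force: 58.8
t9.30 p [0.5842 0.0999 0.0573] th 1.843 F [ 0.5  1.  -0.3] gap 0.0068
  turn 0.0003 (0.002 rad)  after turn: x -0.0012 y -0.0014 z 0.0167  norm 0.001 m
```

```bash
python3 -m pendant '[{"grip":0,"x":-0.001,"y":-0.001,"z":0,"turn":0},{"grip":0,"x":0,"y":0,"z":0.004,"turn":0},{"grip":0,"x":0,"y":0,"z":0.004,"turn":0},{"grip":0,"x":0,"y":0,"z":0.004,"turn":0},{"grip":0,"x":0,"y":0,"z":0.003,"turn":0},{"grip":0,"x":0,"y":0,"z":0.0015,"turn":0},{"grip":0,"x":0,"y":0,"z":0,"turn":0},{"grip":0,"x":0,"y":0,"z":0,"turn":0},{"grip":0,"x":0,"y":0,"z":0,"turn":0},{"grip":0,"x":0,"y":0,"z":0,"turn":0}]'; python3 plan.py .5834 .0987 .044 1.841
```

```text
time_s: 10.13
ee_pos: [0.5827, 0.0986, 0.0441]
tool_rot: [1.899, 2.501, -0.002]
wrist_force: [-3.9, -2.3, 12.2]
finger_gap: 0.0068
grasp_force: 60.8
t10.13 p [0.5827 0.0986 0.0441] th 1.843 F [-3.9 -2.3 12.2] gap 0.0068
  turn 0.0003 (0.002 rad)  after turn: x -0.0001 y 0.0009 z 0.0001  norm 0.001 m
```

```bash
python3 -m pendant '[{"grip":0.6,"x":0,"y":0,"z":0,"turn":0},{"grip":0.6,"x":0,"y":0,"z":0,"turn":0},{"grip":0.6,"x":0,"y":0,"z":0,"turn":0},{"grip":0.6,"x":0,"y":0,"z":0,"turn":0},{"grip":0.6,"x":0,"y":0,"z":-0.02,"turn":0},{"grip":0.6,"x":0,"y":0,"z":-0.04,"turn":0},{"grip":0.6,"x":0,"y":0,"z":-0.05,"turn":0},{"grip":0.6,"x":0,"y":0,"z":-0.05,"turn":0},{"grip":0.6,"x":0,"y":0,"z":-0.05,"turn":0},{"grip":0.6,"x":0,"y":0,"z":-0.04,"turn":0}]'
python3 - <<'E'
from plan import *
# strap tip: end of closed gripper will push at r=140mm from hinge, on outer face
for r,off,a in((.14,.0,2.05),(.155,0,2.05)):
    y=75-1e3*r*np.cos(a); print(y,28+1e3*r*np.sin(a))
pl(*jw(-8,180,J),.2,1.84)
E
```

```text
time_s: 10.97
ee_pos: [0.5831, 0.0996, 0.2472]
tool_rot: [1.897, 2.502, 0.004]
wrist_force: [0.8, 0.2, 0.6]
finger_gap: 0.0514
grasp_force: 0.0
139.5501767927398 152.23073160867256
146.46626716339046 165.5411671381732
t10.97 p [0.5831 0.0996 0.2472] th 1.844 F [0.8 0.2 0.6] gap 0.0514
  turn 0.0006 (0.004 rad)  after turn: x 0.2238 y -0.0332 z 0.0591  norm 0.181 m
```

```bash
python3 -m pendant '[{"grip":0,"x":0.04,"y":-0.006,"z":0,"turn":0},{"grip":0,"x":0.04,"y":-0.006,"z":0,"turn":0},{"grip":0,"x":0.04,"y":-0.007,"z":0,"turn":0},{"grip":0,"x":0.04,"y":-0.007,"z":0,"turn":0},{"grip":0,"x":0.04,"y":-0.007,"z":0,"turn":0},{"grip":0,"x":0.014,"y":0,"z":0,"turn":0},{"grip":0,"x":0,"y":0,"z":0,"turn":0},{"grip":0,"x":0,"y":0,"z":0,"turn":0},{"grip":0,"x":0,"y":0,"z":0,"turn":0},{"grip":0,"x":0,"y":0,"z":0,"turn":0}]'
python3 - <<'E'
from fit import *
import plan
from plan import pl,jw,J
n=unproj("top",[[319.6,230.8]],.04)[0][:2]-J[:2]; print("nub jig",Rz(-.27)[:2,:2]@n)
pl(*jw(-8,172,J),.156,1.841)
g=list(J); MM={}; out=[]
for n in("top","side"):
    im=save(n,"seat_%s.png"%n)[:,:,::-1].copy(); c=proj(n,[[g[0],g[1],.03]])[0]
    m=mask(n,"bracket",c)
    if m is not None: MM[n]=m; print(n,fit(lambda p:bracket(p,.015),g,{n:m},[.003,.003,.05]))
    w=im.copy(); draw(w,n,bracket(g,.015)); x,y=int(c[0])-70,int(c[1])-65
    r=lambda q:cv2.resize(q[y:y+130,x:x+130],(400,400)); out.append(r(w))
cv2.imwrite("pics/seat.png",np.hstack(out))
E
```

```text
time_s: 11.8
ee_pos: [0.5124, 0.2545, 0.2428]
tool_rot: [1.903, 2.499, -0.001]
wrist_force: [0.4, -0.7, 0.6]
finger_gap: -0.0001
grasp_force: 0.0
nub jig [ 0.00536492 -0.10308822]
t11.80 p [0.5124 0.2545 0.2428] th 1.840 F [ 0.4 -0.7  0.6] gap -0.0001
  turn -0.0002 (-0.001 rad)  after turn: x 0.0036 y 0.0005 z 0.1085  norm 0.003 m
top (array([0.56375925, 0.0937596 , 0.28047967]), np.float64(0.04767580452920139))
side (array([0.49417297, 0.08672624, 1.22306435]), np.float64(0.7863713318284424))
```

View pics/seat.png

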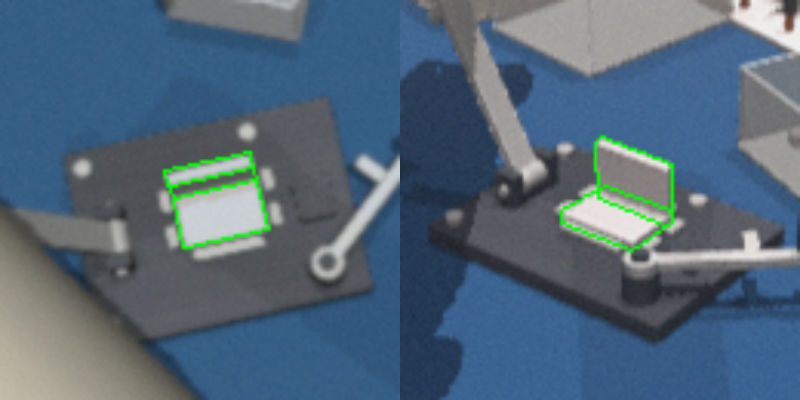

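The bracket sits inside the fences with its leg on the +x side, about 1–2 mm from centre in the top view. The shut fingers go down outside the strap end next.

```bash
python3 -m pendant '[{"grip":0,"x":0.003,"y":0,"z":0.02,"turn":0},{"grip":0,"x":0,"y":0,"z":0.03,"turn":0},{"grip":0,"x":0,"y":0,"z":0.03,"turn":0},{"grip":0,"x":0,"y":0,"z":0.028,"turn":0},{"grip":0,"x":0,"y":0,"z":0,"turn":0},{"grip":0,"x":0,"y":0,"z":0,"turn":0},{"grip":0,"x":-0.01,"y":0,"z":0,"turn":0},{"grip":0,"x":-0.01,"y":0,"z":-0.005,"turn":0},{"grip":0,"x":-0.01,"y":0,"z":-0.005,"turn":0},{"grip":0,"x":0,"y":0,"z":0,"turn":0}]'
cat > sj.py <<'E'
from plan import *
s=robot.sense(); p=s["ee_pos"]; c,q=np.cos(J[2]),np.sin(J[2]); d=p[:2]-J[:2]
print("t%.1f"%s["time_s"],"jig x %.1f y %.1f tip z %.1f"%(1e3*(c*d[0]+q*d[1]),1e3*(-q*d[0]+c*d[1]),1e3*p[2]-8),"F",s["wrist_force"].round(1))
E
python3 sj.py
```

```text
time_s: 12.83
ee_pos: [0.5191, 0.2338, 0.1664]
tool_rot: [1.902, 2.497, 0.002]
wrist_force: [0.5, -1.0, 0.2]
finger_gap: 0.0
grasp_force: 0.0
t12.8 jig x -7.5 y 147.4 tip z 158.4 F [ 0.5 -1.   0.2]
```

```bash
python3 -m pendant '[{"grip":0,"x":-0.018,"y":0,"z":-0.006,"turn":0},{"grip":0,"x":-0.018,"y":0,"z":-0.005,"turn":0},{"grip":0,"x":-0.018,"y":0,"z":-0.003,"turn":0},{"grip":0,"x":-0.018,"y":0,"z":-0.0005,"turn":0},{"grip":0,"x":-0.016,"y":0,"z":0.001,"turn":0},{"grip":0,"x":-0.016,"y":0,"z":0.002,"turn":0},{"grip":0,"x":-0.016,"y":0,"z":0.003,"turn":0},{"grip":0,"x":-0.016,"y":0,"z":0.004,"turn":0},{"grip":0,"x":0,"y":0,"z":0,"turn":0},{"grip":0,"x":0,"y":0,"z":0,"turn":0}]'; python3 sj.py
```

```text
time_s: 13.67
ee_pos: [0.5462, 0.1295, 0.1674]
tool_rot: [-1.902, -2.499, 0.002]
wrist_force: [-0.1, 0.0, 0.2]
finger_gap: -0.0
grasp_force: 0.0
t13.7 jig x -9.2 y 39.6 tip z 159.4 F [-0.1  0.   0.2]
```

```bash
cat > ang.py <<'E'
from fit import *
from plan import J
from scipy.optimize import minimize_scalar
robot.grab_frame("side")
def go(J=J):
    t=[d for d in robot.trace("side","strap") if d["location"][1]>185 and d["confidence"]>.3]
    if not t: return print("no strap")
    U=up(t[0]["pixels"]); P=np.r_[J,0,0]
    e={}
    for a in np.arange(0,2.3,.05):
        q=P.copy();q[3]=a;k=rend("side",[jig(q)[1]]); e[a]=((U&~k).sum()+.3*(k&~U).sum())/U.sum()
    b=sorted(e,key=e.get)[:3]; print("strap angle",[(round(x,2),round(e[x],3)) for x in b],t[0]["location"],t[0]["confidence"])
go()
E
python3 ang.py
```

```text
strap angle [(np.float64(1.2), np.float64(0.185)), (np.float64(1.15), np.float64(0.227)), (np.float64(1.25), np.float64(0.405))] [185.5, 255.5] 0.76
```

```bash
python3 -m pendant '[{"grip":0,"x":-0.019,"y":0.001,"z":0.001,"turn":0},{"grip":0,"x":-0.019,"y":0,"z":0.003,"turn":0},{"grip":0,"x":-0.019,"y":0,"z":0.008,"turn":0},{"grip":0,"x":-0.019,"y":0,"z":0.01,"turn":0},{"grip":0,"x":-0.013,"y":0,"z":0.011,"turn":0},{"grip":0,"x":-0.013,"y":0,"z":0.012,"turn":0},{"grip":0,"x":-0.014,"y":0,"z":0.019,"turn":0},{"grip":0,"x":-0.014,"y":0,"z":0.02,"turn":0},{"grip":0,"x":0,"y":0,"z":0,"turn":0},{"grip":0,"x":0,"y":0,"z":0,"turn":0}]'; python3 sj.py; python3 ang.py
```

```text
time_s: 14.6
ee_pos: [0.5739, 0.0301, 0.099]
tool_rot: [-1.9, -2.499, 0.003]
wrist_force: [0.3, 0.3, -0.6]
finger_gap: 0.0002
grasp_force: 0.0
t14.6 jig x -9.0 y -63.6 tip z 91.0 F [ 0.3  0.3 -0.6]
strap angle [(np.float64(0.35), np.float64(0.238)), (np.float64(0.4), np.float64(0.255)), (np.float64(0.3), np.float64(0.514))] [213.4, 273.6] 0.61
```

```bash
python3 -m pendant '[{"grip":0,"x":-0.006,"y":0.001,"z":0.018,"turn":0},{"grip":0,"x":-0.005,"y":0,"z":0.018,"turn":0},{"grip":0,"x":-0.003,"y":0,"z":0.013,"turn":0},{"grip":0,"x":-0.001,"y":0,"z":0.013,"turn":0},{"grip":0,"x":0,"y":0,"z":0.007,"turn":0},{"grip":0,"x":0,"y":0,"z":0.004,"turn":0},{"grip":0,"x":0,"y":0,"z":0.002,"turn":0},{"grip":0,"x":0,"y":0,"z":0,"turn":0},{"grip":0,"x":0,"y":0,"z":0,"turn":0},{"grip":0,"x":0,"y":0,"z":0,"turn":0}]'; python3 sj.py; python3 ang.py
```

```text
time_s: 15.53
ee_pos: [0.5795, 0.0199, 0.0414]
tool_rot: [1.899, 2.502, 0.001]
wrist_force: [-0.4, 0.1, -0.4]
finger_gap: 0.0002
grasp_force: 0.0
t15.5 jig x -6.3 y -74.9 tip z 33.4 F [-0.4  0.1 -0.4]
strap angle [(np.float64(0.0), np.float64(0.154)), (np.float64(0.05), np.float64(0.235)), (np.float64(0.1), np.float64(0.416))] [225.9, 272.2] 0.64
```

```bash
python3 -m pendant '[{"grip":0,"x":0,"y":0,"z":0.001,"turn":0},{"grip":0,"x":0,"y":0,"z":0.001,"turn":0},{"grip":0,"x":0,"y":0,"z":0.001,"turn":0},{"grip":0,"x":0,"y":0,"z":0,"turn":0},{"grip":0,"x":0,"y":0,"z":0,"turn":0},{"grip":0,"x":0,"y":0,"z":0,"turn":0},{"grip":0,"x":0,"y":0,"z":0,"turn":0},{"grip":0,"x":0,"y":0,"z":0,"turn":0},{"grip":0,"x":0,"y":0,"z":0,"turn":0},{"grip":0,"x":0,"y":0,"z":0,"turn":0}]'; python3 sj.py
```

```text
time_s: 16.47
ee_pos: [0.5795, 0.0197, 0.0398]
tool_rot: [1.899, 2.501, -0.0]
wrist_force: [-3.5, -0.3, 10.6]
finger_gap: 0.0
grasp_force: 5.0
t16.5 jig x -6.4 y -75.2 tip z 31.8 F [-3.5 -0.3 10.6]
```

```bash
python3 -m pendant '[{"grip":0,"x":0,"y":0,"z":-0.04,"turn":0},{"grip":0,"x":0,"y":0,"z":-0.044,"turn":0},{"grip":0,"x":-0.03,"y":0.006,"z":0,"turn":0},{"grip":0,"x":-0.04,"y":0.006,"z":0,"turn":0},{"grip":0,"x":-0.04,"y":0.006,"z":0,"turn":0},{"grip":0,"x":-0.015,"y":0,"z":0,"turn":0},{"grip":0,"x":0,"y":0,"z":0,"turn":0},{"grip":0,"x":0,"y":0,"z":0,"turn":0},{"grip":0,"x":0,"y":0,"z":0,"turn":0},{"grip":0,"x":0,"y":0,"z":0,"turn":0}]'; python3 sj.py; python3 ang.py
python3 - <<'E'
from h import *
from plan import J
robot.grab_frame("side")
for d in robot.spot_in("side","hook_knob"):
    r,c=d["location"]; w=unproj("side",[[c,r]],.06)[0][:2]-J[:2]; a=-J[2]; print(d["confidence"],(r,c),"jig",1e3*(w[0]*np.cos(a)-w[1]*np.sin(a)),1e3*(w[0]*np.sin(a)+w[1]*np.cos(a)))
E
```

```text
time_s: 17.3
ee_pos: [0.6193, -0.0705, 0.1058]
tool_rot: [-1.896, -2.504, -0.001]
wrist_force: [-0.0, -0.2, 0.5]
finger_gap: 0.0001
grasp_force: 0.0
t17.3 jig x 7.9 y -172.7 tip z 97.8 F [-0.  -0.2  0.5]
strap angle [(np.float64(0.0), np.float64(0.119)), (np.float64(0.05), np.float64(0.177)), (np.float64(0.1), np.float64(0.391))] [228.4, 273.4] 0.68
0.79 (242.1, 316.3) jig -36.225740738678894 -131.538450143096
0.61 (219.0, 148.9) jig -166.89316976013663 182.30873674984673
```

```bash
python3 -m pendant '[{"grip":0,"x":0,"y":0,"z":0.03,"turn":0},{"grip":0,"x":0,"y":0,"z":0.027,"turn":0},{"grip":0,"x":0,"y":0,"z":0,"turn":0},{"grip":0,"x":0.012,"y":0.001,"z":0,"turn":0},{"grip":0,"x":0.013,"y":0.012,"z":0,"turn":0},{"grip":0,"x":0.013,"y":0.012,"z":0,"turn":0},{"grip":0,"x":0.011,"y":0.006,"z":0,"turn":0},{"grip":0,"x":0.011,"y":0.006,"z":0,"turn":0},{"grip":0,"x":0.012,"y":0.004,"z":0,"turn":0},{"grip":0,"x":0,"y":0,"z":0,"turn":0}]'
python3 -m pendant '[{"grip":0,"x":0.01,"y":0.004,"z":0,"turn":0},{"grip":0,"x":0.012,"y":0.002,"z":0,"turn":0},{"grip":0,"x":0.008,"y":0,"z":0,"turn":0},{"grip":0,"x":0.004,"y":0,"z":0,"turn":0},{"grip":0,"x":0,"y":0,"z":0,"turn":0},{"grip":0,"x":0,"y":0,"z":0,"turn":0},{"grip":0,"x":0,"y":0,"z":0,"turn":0},{"grip":0,"x":0,"y":0,"z":0,"turn":0},{"grip":0,"x":0,"y":0,"z":0,"turn":0},{"grip":0,"x":0,"y":0,"z":0,"turn":0}]'; python3 sj.py
```

```text
time_s: 18.33
ee_pos: [0.6362, -0.0041, 0.0609]
tool_rot: [-1.894, -2.506, -0.004]
wrist_force: [-0.4, 1.0, 0.3]
finger_gap: 0.0003
grasp_force: 0.0
time_s: 19.17
ee_pos: [0.6333, 0.0185, 0.0601]
tool_rot: [1.901, 2.501, -0.0]
wrist_force: [0.8, -0.4, -0.3]
finger_gap: 0.0001
grasp_force: 0.0
t19.2 jig x 45.1 y -90.6 tip z 52.1 F [ 0.8 -0.4 -0.3]
```

```bash
python3 -m pendant '[{"grip":0,"x":0.004,"y":0,"z":0,"turn":0},{"grip":0,"x":0.003,"y":0,"z":0,"turn":0},{"grip":0,"x":0.001,"y":0,"z":0,"turn":0},{"grip":0,"x":0.001,"y":0,"z":0,"turn":0},{"grip":0,"x":0.001,"y":0,"z":0,"turn":0},{"grip":0,"x":0,"y":0,"z":0,"turn":0},{"grip":0,"x":0,"y":0,"z":0,"turn":0},{"grip":0,"x":0,"y":0,"z":0,"turn":0},{"grip":0,"x":0,"y":0,"z":0,"turn":0},{"grip":0,"x":0,"y":0,"z":0,"turn":0}]'; python3 sj.py
```

```text
time_s: 20.0
ee_pos: [0.6315, 0.0257, 0.0602]
tool_rot: [1.9, 2.501, -0.001]
wrist_force: [1.4, -4.5, 0.4]
finger_gap: -0.0002
grasp_force: 2.6
t20.0 jig x 45.3 y -83.2 tip z 52.2 F [ 1.4 -4.5  0.4]
```

```bash
python3 -m pendant '[{"grip":0,"x":0.001,"y":0,"z":0,"turn":0},{"grip":0,"x":0,"y":0,"z":0,"turn":0},{"grip":0,"x":0,"y":0,"z":0,"turn":0},{"grip":0,"x":-0.01,"y":0,"z":0,"turn":0},{"grip":0,"x":-0.02,"y":0,"z":0,"turn":0},{"grip":0,"x":-0.01,"y":0,"z":-0.03,"turn":0},{"grip":0,"x":-0.02,"y":0,"z":-0.05,"turn":0},{"grip":0,"x":-0.045,"y":0,"z":-0.02,"turn":0},{"grip":0,"x":-0.045,"y":0,"z":0,"turn":0},{"grip":0,"x":-0.045,"y":0,"z":0,"turn":0}]'
python3 -m pendant '[{"grip":0,"x":-0.045,"y":0,"z":0,"turn":0},{"grip":0,"x":-0.045,"y":0,"z":0,"turn":0},{"grip":0,"x":-0.045,"y":0,"z":0,"turn":0},{"grip":0,"x":-0.03,"y":0,"z":0,"turn":0},{"grip":0,"x":0,"y":0,"z":0,"turn":0},{"grip":0,"x":0,"y":0,"z":0,"turn":0},{"grip":0,"x":0,"y":0,"z":0,"turn":0},{"grip":0,"x":0,"y":0,"z":0,"turn":0},{"grip":0,"x":0,"y":0,"z":0,"turn":0},{"grip":0,"x":0,"y":0,"z":0,"turn":0}]'
python3 sj.py; python3 ang.py
python3 - <<'E'
from fit import *
from plan import J
out=[]
for n in("top","side"):
    im=save(n,"end_%s.png"%n)[:,:,::-1].copy(); w=im.copy(); c=proj(n,[[J[0],J[1],.03]])[0]
    draw(w,n,jig(np.r_[J,0,0])[1:4]); x,y=int(c[0])-65,int(c[1])-65
    out.append(np.vstack([cv2.resize(q[y:y+130,x:x+130],(300,300)) for q in(im,w)]))
cv2.imwrite("pics/end.png",np.hstack(out))
E
```

```text
time_s: 20.83
ee_pos: [0.6741, -0.1216, 0.1411]
tool_rot: [1.895, 2.503, 0.005]
wrist_force: [0.8, 0.2, -0.3]
finger_gap: 0.0002
grasp_force: 0.0
time_s: 21.67
ee_pos: [0.7083, -0.2476, 0.1391]
tool_rot: [-1.897, -2.504, -0.001]
wrist_force: [0.8, 0.1, -0.1]
finger_gap: -0.0
grasp_force: 0.0
t21.7 jig x 46.5 y -367.1 tip z 131.1 F [ 0.8  0.1 -0.1]
strap angle [(np.float64(0.0), np.float64(0.165)), (np.float64(0.05), np.float64(0.239)), (np.float64(0.1), np.float64(0.398))] [225.1, 273.6] 0.57
```

View pics/end.png

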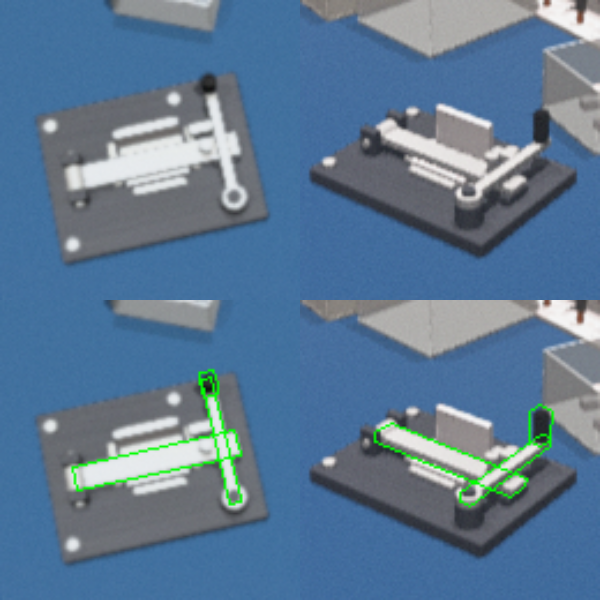

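The strap is flat over the foot, the leg stands clear, and the hook lies across the strap. The closed-state outlines match in both views, and the arm is well away, so I hand it in.

```bash
python3 -c "
from rig import robot
print(robot.sign_off())"
```

```text
the job is handed in; nothing more can be done
None
```

The bracket is seated in the nest with its leg on the clear side, the strap is closed over its foot, the hook is home against the catch pin, and the job was handed in at about 22 s; the sign-off gave no verdict.

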